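Dispense one culture dish and leave the dispenser on its stop pin

ROBOT

A 6-joint arm with a two-finger parallel gripper is mounted at the origin on the work surface. World frame = base frame: x ahead of the robot, y to its left, z up, the work surface at z = 0. Lengths are in mm, angles in degrees, forces in N, time in s.
With the tool pointing down it reaches from about 350 to 850 mm from the base axis. Payload 8.1 kg.
Tool frame: the origin (TCP) lies midway between the tips of the shut fingers; the grasp point (between the pads) lies 19 mm behind it; x points along the fingers, z is the direction in which the jaws open and shut, and the axes are right-handed (so a half turn about x gives the same grasp; the last joint's range is limited). The gripper opens to 85 mm and grips with 20 to 120 N. Pads are 22 mm wide; open, the fingers measure 114 mm over their backs; the gripper's body (76 mm by 85 mm) begins 54 mm behind the grasp point. The pads swing forward as they close: fully open they stand 13 mm farther back than shut.
Start: joints at [-78.002, 7.471, 85.268, -0, 87.261, -4.893], TCP at [174.349, -574.115, 231.292] pointing down, gripper open.
Joint ranges: [-169.43, 169.43], [-51.17, 129.36], [1.28, 143.12], [-76.62, 256.62], [0, 156.53], [-152.29, 152.29]. Speed limits (degrees/s): [136.94, 136.94, 159.86, 180, 180, 180].

INTERFACE

Orientations are given as [roll, pitch, yaw] about the fixed x, y, z axes, in that order (R = Rz(yaw) Ry(pitch) Rx(roll)).
In Python, from bench import r gives the robot as it stands. The module is installed in compiled form; this text tells all that it offers.
- The arm moves only by the tool servo_tool, never from a script. Its argument "commands" is a list that holds one entry, the list of rows, each a list of 7 numbers: the closure in counts, from 0 (fully open) to 255 (shut), then the shift along the tool's x, y, z in cm, then the turn, a rotation vector about the tool's x, y, z in degrees. A call has 1 to 8 rows; each row is the pose to reach, as a shift and turn from the pose commanded when the call began, along the tool's axes at that moment; what a row does not reach only later rows make up. A row lasts 1/10 s, in which the tool goes at most 50 mm and 8.59 degrees, less where a joint would pass 70% of its speed; a pose out of reach is approached as far as the arm can. A call with a gripper value outside its range is refused whole. The fingers move at their own pace and stop on an object; "force" is the grip in N (left out, the last holds). Time passes only in rows, so rows that repeat a pose let the fingers close. It gives the time, the measured TCP pose, the force and the opening at its end, in the units of the state.
- r.sense(): the state, without advancing time (a new reading comes with each control period).
- r.snapshot(name): name is "side" or "top" or "wrist"; returns (picture, depth): 480x640x3 uint8, red, green, blue; 480x640 float32, mm along the optical axis (not along the pixel's ray), 0 where there is no reading.
- r.calibration(name): a dict with "fx", "fy", "cx", "cy" (pixels), "pose" (4x4, takes a point from camera to world coordinates). Camera axes: x right, y down, z forward; pixel columns grow to the right and rows downward; lengths in mm; the calibration is good to about 2 mm. A picture is of the moment at which its call begins: read the wrist's pose just before it. calibration takes no time and is no camera call; for the wrist camera it gives the pose at the moment of the call.
- r.hand_in(): hands the job in, once; it reports no verdict.
The state is a dict: "time": time; "joint_pos": joint angles; "qd": joint speeds; "joint_efforts": joint torques, N m; "tool_pos": TCP position; "tcp_rot": TCP orientation; "ft_force": force on the tool from outside, world axes, zero at the start; "wrist_torque": the same for the moment, N m; "finger_gap": finger opening in mm.
Only numpy, scipy, OpenCV 4.12 (cv2) and the standard library are available. Lean on these libraries where they do the work, as an engineer would, in place of code of your own. Each camera call takes 0.05 s, during which the arm holds its last target.

TASK

Dispense one culture dish: with the fingertips push the dish dispenser's sprung slide fully home by its upright push plate, so that the lowest dish comes out into the delivery lane, then let the slide go so that it springs back and catches on its stop pin at mid position, holding up the other dishes. Touch neither the dishes nor the stop pin, and leave everything standing about where it is.

Things in the scene. Friction and masses are not known exactly. Their poses are not given: they have to be found in the camera images.
- dispenser: hand-operated culture-dish dispenser fixed on the bench, metal bed 375 x 132 x 10 mm. Origin: on the bench under the axis of its open-topped magazine (105 x 105 mm, 88 high). Own +x = push direction (roughly to the robot's left), z up. Along x, mm: push plate -232 at the start, bridge with stop pin -95 to -75 (43 high), delivery lane +52 to a low lip at +152, rails 20 high
- slide (a joint): travel of the flat white sprung slide along the dispenser's +x, m: 0 = out (start), 0.092 = fully home on its end stop. Its spring pushes it out, 3 N at 0 rising to 8 N at 0.092. Let go from home it runs back by itself within a second until the stop pin drops in its notch and stops it at 0.060 (mid). Let go before 0.060 it runs all the way out again
- push_plate (a point): centre of the rubber rear face of the slide's upright steel push plate, to be pushed along the dispenser's +x. Plate 66 mm wide, 10 thick, from the bed to 86 mm above the bench (28 above this point). Moves with the slide; the space behind it is free
- stop_pin (a joint): drop of the vertical sprung stop pin in the bridge, m. 0 = riding on top of the slide, 0.008 = dropped in the slide's notch (slide caught). Works by itself
- pin_knob (a point): top of the stop pin's black knob, 20 mm across, 75 mm above the bench at the start
- dish1_mid (a point): centre of the lowest dish in the magazine (round covered culture dish, 90 mm across, 15 mm high), lying on the dispenser's bed in front of the slide's nose; the slide pushes it out under the magazine's front window into the delivery lane
- dish2_mid (a point): centre of the second dish from below, the same, stacked in the magazine
- dish3_mid (a point): centre of the third dish from below, the same, stacked in the magazine
- dish4_mid (a point): centre of the fourth and last dish from below, the same, stacked in the magazine
- plate_done_mid (a point): a finished culture dish, 90 mm across and 15 mm high, lying on the bench between the robot and the dispenser. Point: its centre
- sample_a: sample bottle of clear glass with white cap, 48 mm across, 95 mm high, beyond the dispenser. Origin: middle of its underside
- sample_b: second sample bottle, the same, nearer to the push plate's side. Origin: middle of its underside
- funnel: loose steel filter funnel, conical, 72 mm across its foot, 96 mm high, beyond the dispenser. Origin: middle of its underside
- beaker: glass beaker, 66 mm across, 85 mm high, past the dispenser's delivery end. Origin: middle of its underside
- forceps: steel forceps, 130 mm long, 10 mm high, lying beside the dispenser on the robot's side. Origin: middle of its underside
There are look-alikes about, which are no part of the job. What is shaped like the part that bears dish4_mid but purple or red is not meant.

How it is judged (in metres and radians):
On the way, in this order (a step that is already met when the one before it is completed fails the run):
1. the slide is pushed fully home (value of joint slide above 0.088 m), for 0.05 s.
2. let go, the slide has sprung back and is caught on its stop pin (value of joint slide between 0.056 and 0.064 m and value of joint stop_pin above 0.0055 m and velocity of joint slide between -0.02 and 0.02 m/s), for 0.2 s.
At the end, for the whole second after the job is handed in: Slide at rest at mid position (0.056 to 0.064 m), stop pin dropped over 5.5 mm; lowest dish flat and still in the lane, 82 to 116 mm from the magazine axis, within 8 mm of the lane's middle; the other three stacked level in the magazine within 8 mm of its axis, on the slide (all of step 2 and x of dish1_mid in the frame of dispenser between 0.082 and 0.116 m and y of dish1_mid in the frame of dispenser between -0.008 and 0.008 m and z of dish1_mid in the frame of dispenser below 0.023 m and angle between dish1_mid's own z axis and vertical below 0.1 rad and linear speed of dish1 below 0.02 m/s and x of dish2_mid in the frame of dispenser between -0.008 and 0.008 m and z of dish2_mid in the frame of dispenser above 0.025 m and angle between each of dish2_mid, dish3_mid, dish4_mid's own z axis and vertical below 0.12 rad and x of dish3_mid in the frame of dispenser between -0.008 and 0.008 m and z of dish3_mid in the frame of dispenser above 0.04 m and x of dish4_mid in the frame of dispenser between -0.008 and 0.008 m and z of dish4_mid in the frame of dispenser above 0.055 m); the robot touches nothing.
It fails at once if a dish is touched by the robot (contact force between any of the fingers, the arm and dish1 above 0.5 N or contact force between any of the fingers, the arm and dish2 above 0.5 N or contact force between any of the fingers, the arm and dish3 above 0.5 N or contact force between any of the fingers, the arm and dish4 above 0.5 N).
It fails at once if a dish is lifted (z of dish1_mid in the frame of dispenser above 0.0325 m or z of dish2_mid in the frame of dispenser above 0.0475 m or z of dish3_mid in the frame of dispenser above 0.0625 m or z of dish4_mid in the frame of dispenser above 0.0775 m).
It fails at once if the stop pin is worked by the robot (contact force between any of the fingers, the arm and stop_pin above 0.5 N).
It fails at once if a thing standing about is moved by more than 25 mm or tipped (distance of any of plate_done_mid, sample_a, sample_b, funnel, beaker, forceps from where it was at the start of the episode above 0.025 m or angle between any of plate_done, sample_a, sample_b, funnel, beaker, forceps's own z axis and vertical above 0.35 rad).
It also fails if it takes over 32 s, if anything falls off the work surface, if the arm or the gripper's body presses on something with over 40 N, if the wrist force passes 120 N, or if a joint passes its speed limit or range.

## Working session

There is one attempt and no reset: what is moved stays moved. The work goes in short steps, Python scripts to look and compute and a tool call to move; the robot and the scene stay as the last step left them, time stands still between calls to the robot, and variables do not carry over. Pictures are saved under pics/ and viewed, and the job is handed in when it is done.

Besides the shell and the picture viewer there is one more tool, called as a command line: name --argument value ..., lists and objects as JSON in quotes. servo_tool: Moves the arm, as the interface text tells. Its arguments: {"type":"object","properties":{"commands":{"type":"array","items":{"type":"array","items":{"type":"array","items":{"type":"number"}}}},"force":{"type":"number"}},"required":["commands"]}

```bash
mkdir -p pics
python3 - <<'E'
from bench import r
import cv2,numpy as np
print(r.sense())
for n in("top","side"):
    p,d=r.snapshot(n);np.savez(f"{n}0.npz",p=p,d=d,**{k:np.array(v) for k,v in r.calibration(n).items()})
    cv2.imwrite(f"pics/{n}0.png",p[:,:,::-1]);print(n,r.calibration(n))
E
```

```text
{'time': 0.0, 'joint_pos': array([-7.80038669e+01,  7.51726217e+00,  8.53298113e+01, -3.61632480e-04,
        8.72595451e+01, -4.89179764e+00]), 'qd': array([ 0.00172595,  0.02230304,  0.05938099, -0.07305701, -0.02889219,
       -0.05263426]), 'joint_efforts': array([ 4.07749440e-05, -5.69389021e+01, -5.00556958e+01, -3.74018555e-04,
        1.43046014e-02, -9.43278991e-06]), 'tool_pos': array([ 174.21875087, -573.58132374,  230.21685692]), 'tcp_rot': array([175.30229964,  89.89338083, 102.19024799]), 'ft_force': array([ 0.39031154, -0.66572414,  1.06140713]), 'wrist_torque': array([0.0229488 , 0.02083838, 0.01099527]), 'finger_gap': 85.26234968671048}
top {'fx': 493.08244236766905, 'fy': 493.08244236766905, 'cx': 316.20789459703633, 'cy': 230.49400336955225, 'pose': array([[ 7.46529450e-03, -9.80932339e-01,  1.94206117e-01,
         3.77338971e+02],
       [-9.99873639e-01, -4.59663628e-03,  1.52176566e-02,
         5.28959782e+01],
       [-1.40347966e-02, -1.94295181e-01, -9.80842703e-01,
         9.18140386e+02],
       [ 0.00000000e+00,  0.00000000e+00,  0.00000000e+00,
         1.00000000e+00]])}
side {'fx': 556.3474778852203, 'fy': 556.3474778852203, 'cx': 322.9851601113104, 'cy': 238.63651479560906, 'pose': array([[-8.35720231e-01, -2.88585950e-01,  4.67214989e-01,
         1.62874735e+02],
       [-5.48834657e-01,  4.67997423e-01, -6.92646325e-01,
         6.43866058e+02],
       [-1.87674126e-02, -8.35282325e-01, -5.49500885e-01,
         5.64376020e+02],
       [ 0.00000000e+00,  0.00000000e+00,  0.00000000e+00,
         1.00000000e+00]])}
```

View pics/top0.png

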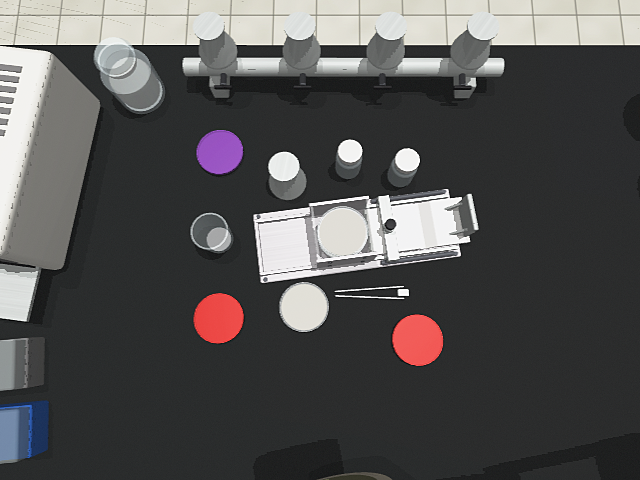

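View pics/side0.png

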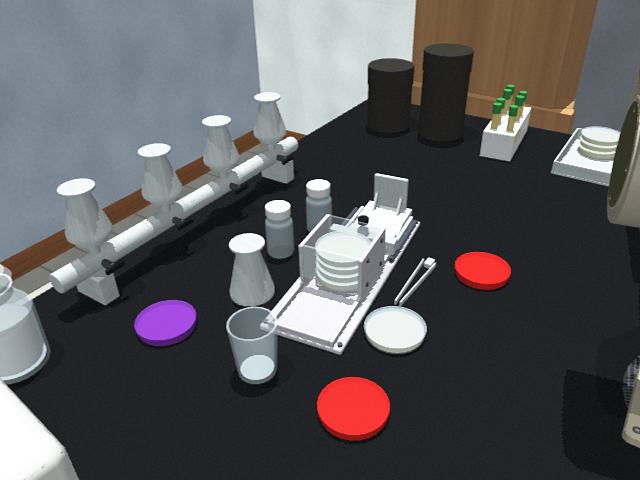

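The dispenser is at top px (255–480, 190–282), with the push plate at about (468,215), the stacked white dishes at (343,232) and the pin knob at (390,225). The red and purple dishes at (219,318), (418,340) and (220,152) are look-alikes. I'll enlarge the area to confirm.

Run:
```python
import cv2,numpy as np
p=np.load("top0.npz")["p"][:,:,::-1]
c=p[175:295,240:495];cv2.imwrite("pics/crop0.png",cv2.resize(c,None,fx=3.1,fy=3.1,interpolation=cv2.INTER_CUBIC))
p=np.load("side0.npz")["p"][:,:,::-1]
c=p[165:355,255:445];cv2.imwrite("pics/crop1.png",cv2.resize(c,None,fx=3.1,fy=3.1,interpolation=cv2.INTER_CUBIC))
```

```text
(no output)
```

View pics/crop0.png

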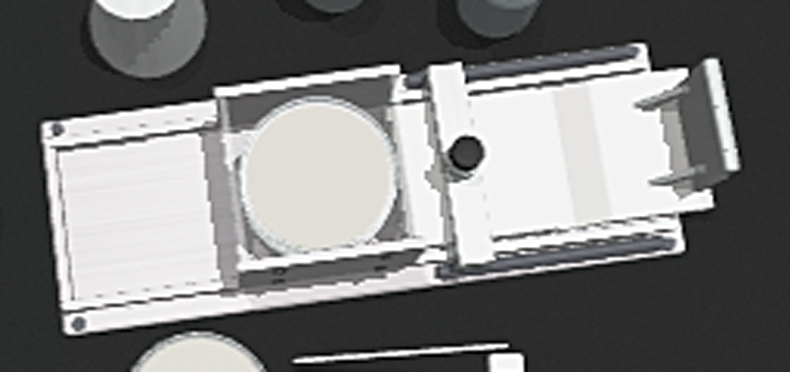

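View pics/crop1.png

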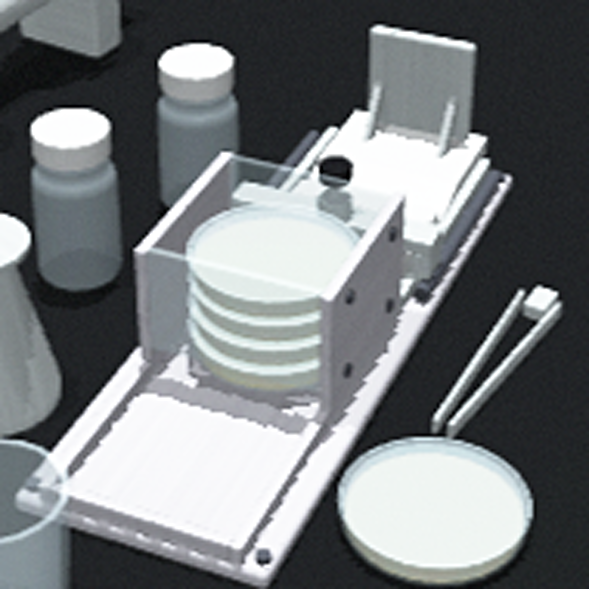

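The crops confirm it. The meant dishes are the four white ones in the magazine; the white dish at (304,306) is plate_done. Next I convert the key points from the top view.

```bash
cat > h.py <<'E'
import numpy as np
def cast(f,u,v,z):
    c=np.load(f);T=c["pose"];d=T[:3,:3]@[(u-c["cx"])/c["fx"],(v-c["cy"])/c["fy"],1];o=T[:3,3]
    return o+d*(z-o[2])/d[2]
E
python3 - <<'E'
from h import *
import cv2
T=lambda a,b,z:cast("top0.npz",240+a/3.1-.5,175+b/3.1-.5,z).round(1)
P={}
for n,a,b,z in [("plate rear far",721,60,86),("plate rear near",740,168,86),("plate fr far",707,61,86),("plate fr near",727,170,86),("bed A",42,123,10),("bed B",68,335,10),("bed C",686,250,10),("bed D",646,43,10),("knob",467,153,75),("dish4",321,175,70)]:
    P[n]=T(a,b,z);print(n,P[n])
for a,b in [("bed C","bed B"),("bed D","bed A"),("plate rear near","plate rear far")]:
    d=P[b]-P[a];print(a,b,np.linalg.norm(d),np.degrees(np.arctan2(d[1],d[0])))
S=lambda a,b,z:cast("side0.npz",255+a/3.1-.5,165+b/3.1-.5,z).round(1)
for n,a,b,z in [("plate top front L",371,27,86),("R",476,45,86),("knob",335,163,75),("bedA",20,500,10),("bedB",270,583,10),("bedC",511,178,10)]: print("side",n,S(a,b,z))
E
```

```text
plate rear far [ 608.3 -204.7   86. ]
plate rear near [ 546.5 -211.8   86. ]
plate fr far [ 607.7 -196.8   86. ]
plate fr near [ 545.4 -204.6   86. ]
bed A [588.1 186.8  10. ]
bed B [458.9 167.2  10. ]
bed C [ 511.9 -201.1   10. ]
bed D [ 640. -183.   10.]
knob [556.7 -62.9  75. ]
dish4 [544.7  19.   70. ]
bed C bed B 372.0939263143111 98.18889850420086
bed D bed A 373.42422256731015 97.98906019752815
plate rear near plate rear far 62.20651091324761 6.553791212563048
side plate top front L [ 610.9 -199.    86. ]
side R [ 545.7 -210.6   86. ]
side knob [558.3 -63.9  75. ]
side bedA [584.  187.7  10. ]
side bedB [455.1 171.   10. ]
side bedC [ 510.8 -198.5   10. ]
```

```bash
cat >> h.py <<'E'
from scipy.spatial.transform import Rotation as Ro
def plan(tp,tcp,goal_p,goal_R):
    R=Ro.from_euler("xyz",tcp,degrees=True)
    sh=R.inv().apply(np.array(goal_p)-tp)/10
    rv=np.degrees((R.inv()*goal_R).as_rotvec())
    return sh.round(2),rv.round(2)
def Rgoal(yawdeg): # tool x down, tool z (jaw) at heading yawdeg
    z=np.array([np.cos(np.radians(yawdeg)),np.sin(np.radians(yawdeg)),0]);x=np.array([0,0,-1.]);return Ro.from_matrix(np.c_[x,np.cross(z,x),z])
E
python3 - <<'E'
from h import *
from bench import r
s=r.sense();R=Ro.from_euler("xyz",s["tcp_rot"],degrees=True);print(R.as_matrix().round(3))
d=np.array([np.cos(np.radians(98.1)),np.sin(np.radians(98.1)),0]);o=np.array([544.7,19,0])
for y in (8.1,188.1,98.1,-81.9):print(y,plan(s["tool_pos"],s["tcp_rot"],o-290*d+[0,0,180],Rgoal(y)))
print(o-290*d)
for f in("top0.npz","side0.npz"):
    c=np.load(f);D=c["d"];v,u=np.indices(D.shape);p=np.stack([(u-c["cx"])/c["fx"]*D,(v-c["cy"])/c["fy"]*D,D],-1)[D>0]@c["pose"][:3,:3].T+c["pose"][:3,3]
    m=(p[:,0]>50)&(p[:,0]<750)&(p[:,1]<-150)&(p[:,1]>-700)&(p[:,2]>30)&(p[:,2]<300)
    q=p[m];b,n=np.unique((q//60*60).astype(int),axis=0,return_counts=True);print(f);print(np.c_[b,n][n>8].tolist())
E
```

```text
[[-0.     0.957  0.291]
 [ 0.002  0.291 -0.957]
 [-1.     0.    -0.002]]
8.1 (array([  5.07,  48.23, -17.27]), array([-8.121e+01, -7.000e-02, -7.000e-02]))
188.1 (array([  5.07,  48.23, -17.27]), array([ 9.879e+01, -8.000e-02,  8.000e-02]))
98.1 (array([  5.07,  48.23, -17.27]), array([-1.7121e+02, -0.0000e+00, -1.4000e-01]))
-81.9 (array([  5.07,  48.23, -17.27]), array([ 8.79, -0.1 ,  0.  ]))
[ 585.56135726 -268.10686074    0.        ]
top0.npz
[[540, -240, 0, 230], [540, -240, 60, 301], [600, -240, 0, 23], [600, -240, 60, 45]]
side0.npz
[[240, -720, 0, 275], [240, -600, 0, 34], [300, -720, 0, 213], [300, -660, 0, 17], [300, -600, 0, 44], [420, -720, 60, 80], [420, -660, 60, 137], [420, -600, 0, 144], [420, -600, 60, 234], [420, -600, 120, 16], [480, -720, 60, 182], [480, -720, 120, 28], [480, -660, 60, 197], [480, -660, 120, 19], [480, -600, 0, 244], [480, -600, 60, 350], [480, -600, 120, 23], [540, -240, 0, 434], [540, -240, 60, 407], [600, -720, 180, 63], [600, -660, 0, 156], [600, -660, 60, 327], [600, -660, 120, 347], [600, -660, 180, 339], [600, -600, 0, 203], [600, -600, 60, 420], [600, -600, 120, 464], [600, -600, 180, 304], [600, -240, 0, 53], [600, -240, 60, 66], [660, -720, 180, 58], [660, -660, 0, 23], [660, -660, 60, 47], [660, -660, 120, 47], [660, -660, 180, 178], [660, -600, 0, 137], [660, -600, 60, 295], [660, -600, 120, 322], [660, -600, 180, 210], [720, -660, 0, 69], [720, -660, 60, 151], [720, -660, 120, 123], [720, -600, 0, 15], [720, -600, 60, 40], [720, -600, 120, 55]]
```

servo_tool --commands '[[[255, 0, 3.6, -1.3, -7, 0, 0], [255, 0, 7.2, -2.6, -14, 0, 0], [255, 0, 10.8, -3.9, -21, 0, 0], [255, 0, 14.4, -5.2, -28, 0, 0], [255, 0, 18, -6.5, -35, 0, 0], [255, 0, 21.6, -7.8, -42, 0, 0], [255, 0, 25.2, -9.1, -49, 0, 0], [255, 0, 28, -10, -54, 0, 0]]]' --force 60

```text
time: 0.9
tool_pos: [414.6, -395.2, 230.8]
tcp_rot: [122.6, 89.9, 103.8]
ft_force: [0.1, -0.5, 0.8]
finger_gap: 0.0
```

Run:
```python
from h import *
from bench import r
s=r.sense();print(s["time"],s["tool_pos"],s["tcp_rot"],s["ft_force"],s["joint_pos"])
d=np.array([np.cos(np.radians(98.1)),np.sin(np.radians(98.1)),0]);o=np.array([544.7,19,0])
print(plan(s["tool_pos"],s["tcp_rot"],o-275*d+[0,0,180],Rgoal(8.1)))
```

```text
0.9 [ 414.62048659 -395.23777155  230.84917763] [122.56547605  89.94893416 103.79004646] [ 0.11927621 -0.50364483  0.84773649] [-4.87720940e+01  3.33296796e+00  8.97137909e+01  2.35627593e-02
  8.69985629e+01 -2.99979075e+01]
(array([ 5.09, 18.87, 11.42]), array([-2.688e+01, -2.000e-02, -5.000e-02]))
```

servo_tool --commands '[[[255, 0.6, 3, 1.8, -4.5, 0, 0], [255, 1.4, 6, 3.6, -9, 0, 0], [255, 2.2, 9, 5.4, -13.5, 0, 0], [255, 3, 12, 7.3, -18, 0, 0], [255, 4, 15, 9.1, -22.5, 0, 0], [255, 5, 18.9, 11.4, -26.9, 0, 0], [255, 5, 18.9, 11.4, -26.9, 0, 0], [255, 5, 18.9, 11.4, -26.9, 0, 0]]]'

```text
time: 1.7
tool_pos: [582.8, -254.6, 180.0]
tcp_rot: [149.9, 89.9, 157.8]
ft_force: [-0.7, -0.8, -1.0]
finger_gap: -0.4
```

Run:
```python
from h import *
from bench import r
import cv2
s=r.sense();print(s["time"],s["tool_pos"],s["tcp_rot"],s["ft_force"],s["joint_pos"])
d=np.array([np.cos(np.radians(98.1)),np.sin(np.radians(98.1)),0]);o=np.array([544.7,19,0])
print(plan(s["tool_pos"],s["tcp_rot"],o-275*d+[0,0,45],Rgoal(8.1)))
p,_=r.snapshot("top");cv2.imwrite("pics/top1.png",p[:,:,::-1])
```

```text
1.7 [ 582.82380249 -254.56093017  179.95617785] [149.8613244   89.86790284 157.75901255] [-0.7138889  -0.82439906 -0.95048282] [-2.82039965e+01  1.46647001e+01  8.25297198e+01 -1.38280160e-02
  8.29369628e+01 -3.60999686e+01]
(array([13.5 ,  0.11,  0.11]), array([-0.2 , -0.11, -0.07]))
```

View pics/top1.png

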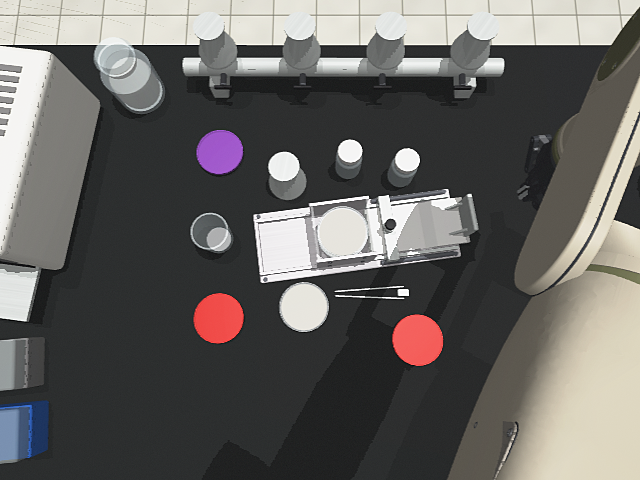

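servo_tool --commands '[[[255, 3, 0, 0, 0, 0, 0], [255, 6, 0, 0, 0, 0, 0], [255, 9, 0, 0, 0, 0, 0], [255, 12, 0.1, 0.1, 0, 0, 0], [255, 13.5, 0.1, 0.1, 0, 0, 0], [255, 13.5, 0.1, 0.1, 0, 0, 0]]]'

```text
time: 2.35
tool_pos: [581.2, -254.6, 43.8]
tcp_rot: [145.9, 89.7, 153.6]
ft_force: [-1.2, 0.3, -0.1]
finger_gap: -0.3
```

Run:
```python
from h import *
from bench import r
import cv2
s=r.sense();print(s["time"],s["tool_pos"],s["tcp_rot"],s["ft_force"],Ro.from_euler("xyz",s["tcp_rot"],degrees=True).as_matrix().round(3))
p,_=r.snapshot("side");cv2.imwrite("pics/side2.png",cv2.resize(p[140:380,240:560,::-1],None,fx=2.4,fy=2.4))
```

```text
2.35 [ 581.24188318 -254.64896756   43.77656255] [145.92387155  89.72764939 153.62124085] [-1.22363867  0.2507419  -0.0655203 ] [[-0.004 -0.134  0.991]
 [ 0.002  0.991  0.134]
 [-1.     0.003 -0.004]]
```

View pics/side2.png

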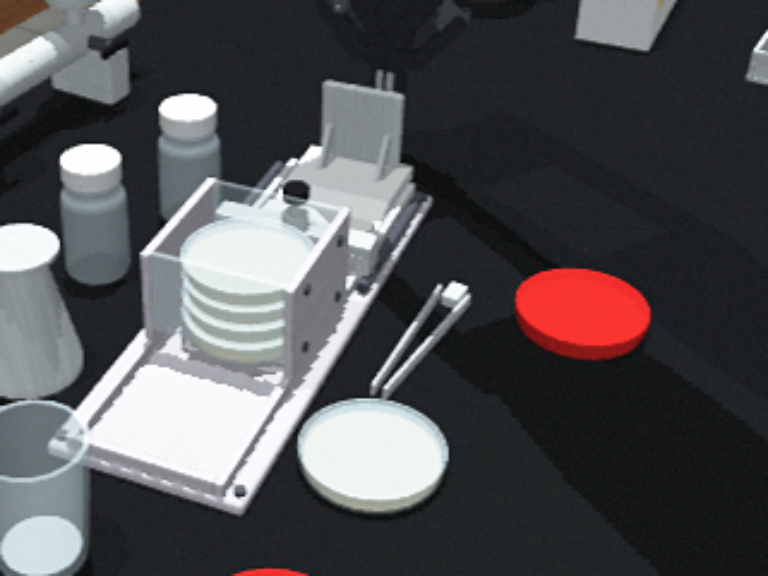

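The fingertips are behind the push plate, about (385,80) in the crop, with a clear gap. Now I approach until contact.

servo_tool --commands '[[[255, 0, 1, 0, 0, 0, 0], [255, 0, 2, 0, 0, 0, 0], [255, 0, 2.4, 0, 0, 0, 0], [255, 0, 2.7, 0, 0, 0, 0], [255, 0, 2.9, 0, 0, 0, 0], [255, 0, 3.1, 0, 0, 0, 0], [255, 0, 3.3, 0, 0, 0, 0]]]'

```text
time: 3.1
tool_pos: [579.2, -221.9, 46.3]
tcp_rot: [-88.3, 90.0, -80.5]
ft_force: [-0.2, -0.6, -0.7]
finger_gap: -0.2
```

servo_tool --commands '[[[255, 0, 0.3, 0, 0, 0, 0], [255, 0, 0.6, 0, 0, 0, 0], [255, 0, 0.9, 0, 0, 0, 0]]]'

```text
time: 3.4
tool_pos: [578.1, -214.5, 46.4]
tcp_rot: [-80.3, 89.9, -72.6]
ft_force: [0.8, -7.3, -2.0]
finger_gap: 0.0
```

servo_tool --commands '[[[255, 0, 0.4, 0, 0, 0, 0], [255, 0, 0.8, 0, 0, 0, 0], [255, 0, 1.2, 0, 0, 0, 0], [255, 0, 1.6, 0, 0, 0, 0], [255, 0, 2.0, 0, 0, 0, 0], [255, 0, 2.4, 0, 0, 0, 0], [255, 0, 2.8, 0, 0, 0, 0], [255, 0, 3.2, 0, 0, 0, 0]]]'

```text
time: 4.2
tool_pos: [573.7, -183.3, 46.4]
tcp_rot: [-85.4, 89.8, -77.6]
ft_force: [1.6, -10.1, -2.8]
finger_gap: -0.6
```

Run:
```python
from bench import r
import cv2
s=r.sense();print(s["time"],s["tool_pos"],s["ft_force"])
p,_=r.snapshot("side");cv2.imwrite("pics/side3.png",cv2.resize(p[140:380,240:560,::-1],None,fx=2.4,fy=2.4))
```

```text
4.2 [ 573.67738918 -183.30121371   46.44304665] [  1.5660081  -10.06421344  -2.8478435 ]
```

View pics/side3.png

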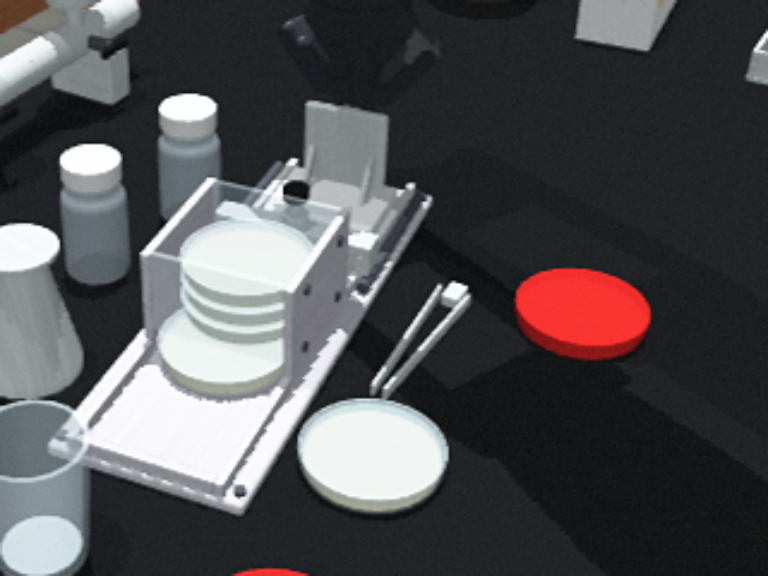

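The slide follows, with the lowest dish emerging at about (225,345) and the upper three staying put. I'll continue.

servo_tool --commands '[[[255, 0, 0.4, 0, 0, 0, 0], [255, 0, 0.8, 0, 0, 0, 0], [255, 0, 1.2, 0, 0, 0, 0], [255, 0, 1.6, 0, 0, 0, 0], [255, 0, 2.0, 0, 0, 0, 0], [255, 0, 2.4, 0, 0, 0, 0], [255, 0, 2.8, 0, 0, 0, 0], [255, 0, 3.2, 0, 0, 0, 0]]]'

```text
time: 5.05
tool_pos: [569.7, -151.6, 46.8]
tcp_rot: [-75.1, 89.8, -67.4]
ft_force: [1.1, -13.1, -1.6]
finger_gap: -0.3
```

Run:
```python
from bench import r
import cv2
s=r.sense();print(s["time"],s["tool_pos"],s["ft_force"])
p,_=r.snapshot("side");cv2.imwrite("pics/side4.png",cv2.resize(p[140:380,240:560,::-1],None,fx=2.4,fy=2.4))
```

```text
5.05 [ 569.69725713 -151.63694741   46.75026109] [  1.06174899 -13.05322546  -1.59759413]
```

View pics/side4.png

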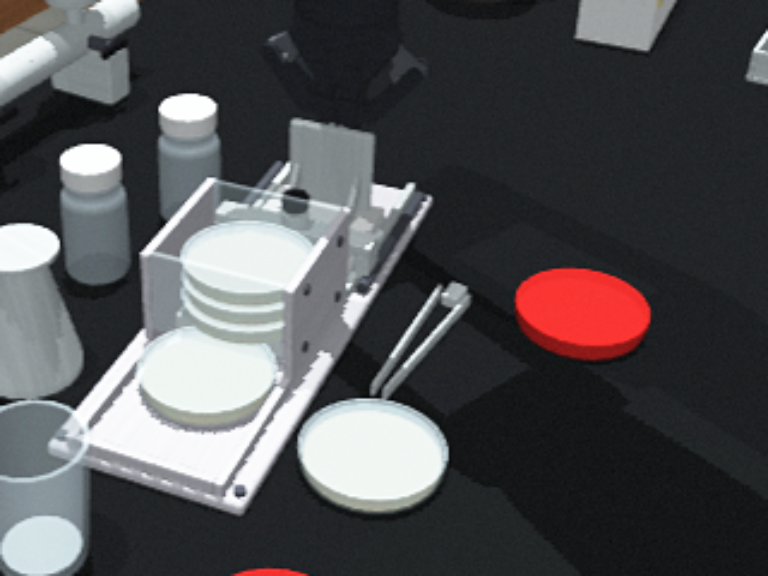

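servo_tool --commands '[[[255, 0, 0.4, 0, 0, 0, 0], [255, 0, 0.8, 0, 0, 0, 0], [255, 0, 1.1, 0, 0, 0, 0], [255, 0, 1.4, 0, 0, 0, 0], [255, 0, 1.7, 0, 0, 0, 0], [255, 0, 1.9, 0, 0, 0, 0]]]'

```text
time: 5.7
tool_pos: [567.2, -133.2, 47.0]
tcp_rot: [-76.7, 89.8, -68.9]
ft_force: [-1.3, -10.5, 1.0]
finger_gap: 0.1
```

servo_tool --commands '[[[255, 0, 0.2, 0, 0, 0, 0], [255, 0, 0.4, 0, 0, 0, 0]]]'

```text
time: 5.9
tool_pos: [566.6, -129.3, 47.0]
tcp_rot: [-78.1, 89.8, -70.3]
ft_force: [-1.4, -12.7, 1.3]
finger_gap: -0.1
```

servo_tool --commands '[[[255, 0, 0.1, 0, 0, 0, 0], [255, 0, 0.2, 0, 0, 0, 0]]]'

```text
time: 6.1
tool_pos: [566.5, -128.6, 47.1]
tcp_rot: [-79.5, 89.7, -71.7]
ft_force: [0.7, -20.7, -2.0]
finger_gap: 0.1
```

servo_tool --commands '[[[255, 0, 0.1, 0, 0, 0, 0], [255, 0, 0.2, 0, 0, 0, 0]]]'

```text
time: 6.3
tool_pos: [566.5, -128.5, 47.2]
tcp_rot: [-79.9, 89.5, -72.2]
ft_force: [2.7, -29.0, -4.5]
finger_gap: 0.1
```

Run:
```python
from bench import r
import cv2,numpy as np
s=r.sense();print(s["time"],s["tool_pos"],s["ft_force"])
p,_=r.snapshot("side");cv2.imwrite("pics/side5.png",cv2.resize(p[140:380,240:560,::-1],None,fx=2.4,fy=2.4))
```

```text
6.3 [ 566.53882722 -128.47971555   47.23566634] [  2.70426505 -29.01915776  -4.51676297]
```

View pics/side5.png

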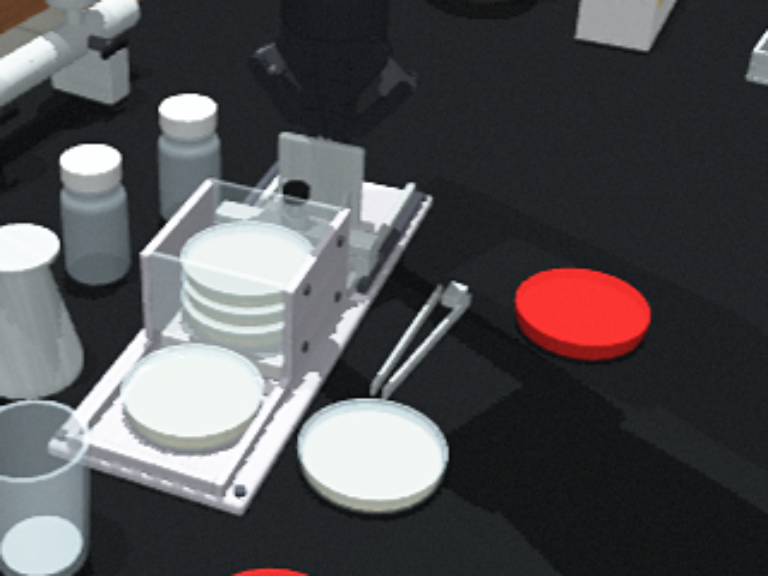

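Run:
```python
from h import *
a=cast("side0.npz",255+371/3.1-.5,165+27/3.1-.5,86);b=cast("side0.npz",240+279/2.4-.5,140+133/2.4-.5,86);b2=cast("side0.npz",240+364/2.4-.5,140+148/2.4-.5,86);a2=cast("side0.npz",255+476/3.1-.5,165+45/3.1-.5,86)
print(a,b,np.linalg.norm(b-a),np.linalg.norm(b2-a2))
```

```text
[ 610.89662858 -199.03420299   86.        ] [ 597.56136311 -107.52774018   86.        ] 92.47303413013705 91.19764652325462
```

The plate has moved 92 mm and is blocked at 29 N, so it is home. Releasing now with a quick straight retreat.

servo_tool --commands '[[[255, 0, -1.2, 0, 0, 0, 0], [255, 0, -3, 0, 0, 0, 0], [255, 0, -5, 0, 0, 0, 0], [255, 0, -7, 0, 0, 0, 0], [255, 0, -9, 0, 0, 0, 0], [255, 0, -11, 0, 0, 0, 0], [255, 0, -12, 0, 0, 0, 0], [255, 0, -12, 0, 0, 0, 0]]]'

```text
time: 7.15
tool_pos: [581.9, -243.5, 46.1]
tcp_rot: [-151.7, 90.0, -144.1]
ft_force: [0.0, 1.5, -0.8]
finger_gap: -0.1
```

servo_tool --commands '[[[255, -3, 0, 0, 0, 0, 0], [255, -6, 0, 0, 0, 0, 0], [255, -9, 0, 0, 0, 0, 0], [255, -12, 0, 0, 0, 0, 0], [255, -13, 0, 0, 0, 0, 0], [255, -13, 0, 0, 0, 0, 0]]]'

```text
time: 7.75
tool_pos: [583.1, -241.7, 178.4]
tcp_rot: [-31.4, 89.8, -23.6]
ft_force: [0.3, -0.2, -0.2]
finger_gap: 0.2
```

Run:
```python
from bench import r
import cv2,numpy as np
s=r.sense();print(s["time"],s["tool_pos"],s["ft_force"])
p,_=r.snapshot("side");cv2.imwrite("pics/side6.png",cv2.resize(p[140:380,240:560,::-1],None,fx=2.4,fy=2.4))
p,_=r.snapshot("top");cv2.imwrite("pics/top6.png",cv2.resize(p[120:350,180:500,::-1],None,fx=2.4,fy=2.4))
```

```text
7.75 [ 583.11523647 -241.73147885  178.35545628] [ 0.34471252 -0.20135707 -0.19549446]
```

View pics/side6.png

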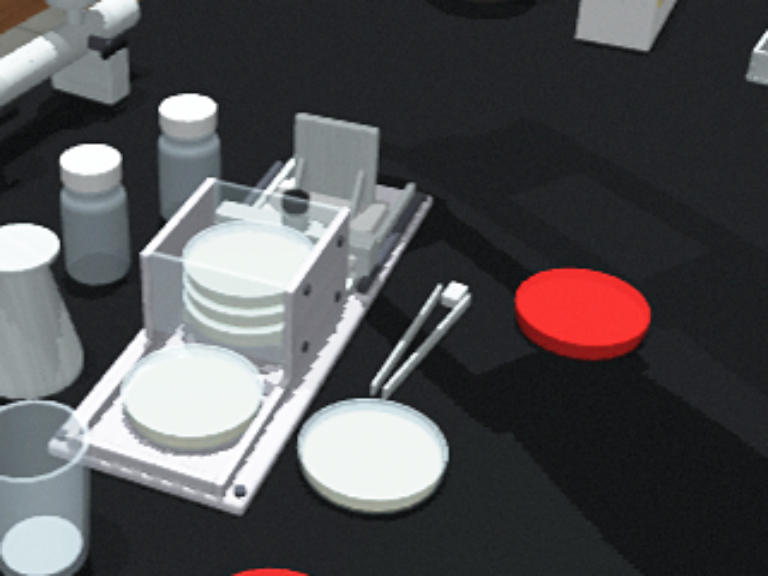

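View pics/top6.png

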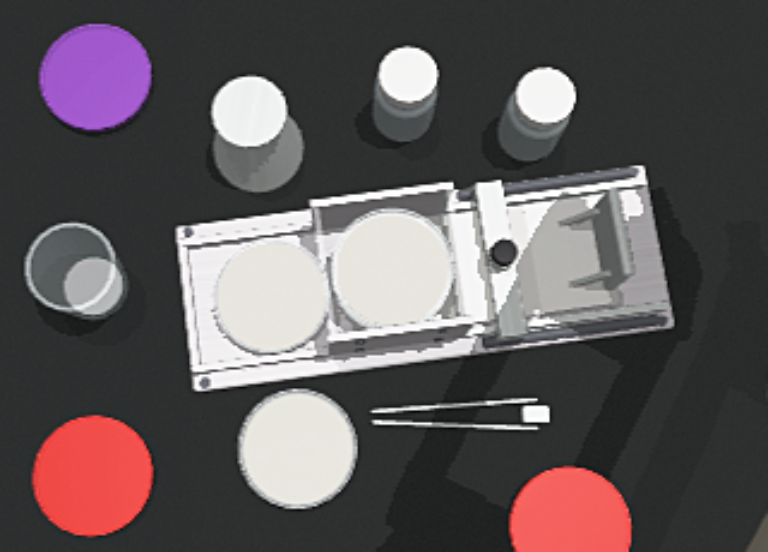

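Run:
```python
from h import *
T=lambda a,b,z:cast("top0.npz",180+a/2.4-.5,120+b/2.4-.5,z)
S=lambda a,b,z:cast("side0.npz",240+a/2.4-.5,140+b/2.4-.5,z)
d=np.array([np.cos(np.radians(98.1)),np.sin(np.radians(98.1))]);n=np.array([-d[1],d[0]])
o=T(392,267,55+0)[:2];print("dish4",o)   # top dish now on slide: same height 70
o=T(392,267,70)[:2];print(o)
for z,c in((25,T(272,297,25)),(25,S(193,391,25))):
    e=c[:2]-[544.7,19];print("dish1",c,e@d,e@n)
a=cast("side0.npz",255+371/3.1-.5,165+27/3.1-.5,86);b=S(296,114,86);a2=cast("side0.npz",255+476/3.1-.5,165+45/3.1-.5,86);b2=S(379,129,86);print("slide",np.linalg.norm(b-a),np.linalg.norm(b2-a2))
from bench import r
import cv2
p,_=r.snapshot("side");f=np.load("side0.npz")["p"];cv2.imwrite("pics/knob.png",cv2.resize(np.hstack([f[200:260,310:420],p[200:260,310:420]])[:,:,::-1],None,fx=3.5,fy=3.5,interpolation=cv2.INTER_CUBIC))
print(r.sense()["time"])
```

```text
dish4 [547.99728106  18.8031238 ]
[545.03151246  19.39560311]
dish1 [530.07118991 109.55354058  25.        ] 91.71136482992158 1.723762645533282
dish1 [529.67993964 112.17092662  25.        ] 94.35776657489987 1.7423167553355354
slide 59.94098504556206 59.86441699058046
7.9
```

View pics/knob.png

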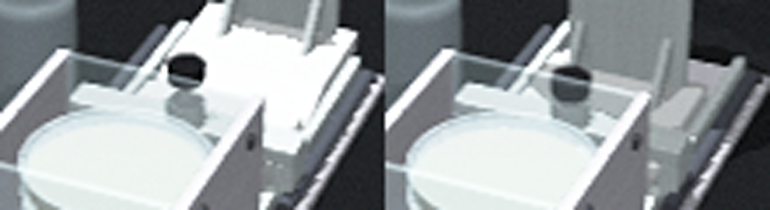

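The slide is at 59.9 mm and the knob has dropped about 3–4 px (roughly 7 mm). Dish1 is 92–94 mm from the magazine axis and 2 mm off the lane's middle. The upper dishes are level on the axis and the robot is clear, so I hand in.

```bash
python3 -c "
from bench import r
print(r.hand_in()); print(r.sense()['time'])"
```

```text
the job is handed in; nothing more can be done
None
the job is handed in; nothing more can be done
```

The dish is dispensed and the job is handed in. With the shut fingertips I pushed the plate about 92 mm, until it was blocked at 29 N. I then drew straight back and lifted clear.

Last checks, measured in the camera images before hand-in, at 7.9 s:

| Check | Measured | Required |
|---|---|---|
| Slide position | 59.9 mm | 56 to 64 mm |
| Stop pin drop | about 7 mm, a rough estimate from the knob's shift in the side view | over 5.5 mm |
| Lowest dish, distance from the magazine axis | 92 to 94 mm (top and side views) | 82 to 116 mm |
| Lowest dish, off the lane's middle | about 2 mm | within 8 mm |

- **Other dishes:** by eye, the other three are stacked level in the magazine. The top one is within 1 mm of where it started.
- **Things standing about:** none looks moved or tipped. I checked this by eye only.
- **Robot:** it is clear of everything, with the tool about 180 mm above the bench.

No check failed. The two views disagreed by about 2.6 mm on the lowest dish's distance. The hand-in gave no verdict.

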